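# Screw the bench press down on a plaster mould

### The job

A two-part plaster mould stands in the small screw press with the platen wound up a little above it. Without gripping anything, gently push a spoke of the red handwheel round clockwise with a fingertip (or closed fingertips) until the platen bears finger-tight on the mould, then take the hand away and leave it pressed. Do not force the screw hard enough to crack the plaster, and leave the mould and the other things on the bench where they stand.

Things in the scene. Friction and masses are not known exactly. Their poses are not given: they have to be found in the camera images.
- press: Green bench screw press, fixed to the table. Origin: on the screw's axis, at table height; x from its front (robot) side to its back, y along the cross-beam, z up. Base 250 (x) x 330 (y) mm, bed 30 mm above the table. Uprights 45 x 30 mm at y = +-135 mm.
- beam_top (a point): Middle of the top of the press's cross-beam, on the screw's axis, 214 mm above the table. The beam is 50 mm wide in x, 300 mm long in y; a boss 64 mm across in its middle rises to 225 mm, bolt heads at its ends to 221 mm.
- wheel (a joint): Turn of the red handwheel, rad: 0 with the platen fully up, growing clockwise from above; starts at 1.5 to 4.3. Platen and wheel sink 3.18 mm per rad; the platen meets the mould at about 7.1. Turning it takes 0.3 N m (about 4 N at 70 mm from the axis), and steeply more once the platen bears. The screw stays where it is left, but for a little springing back.
- hub (a point): Centre of the level red handwheel, on the screw's axis, at the mid-height of spokes and rim: 277 mm above the table at joint value 0, about 254 when the platen meets the mould. Rim 210 mm across (centre line), 15 mm thick; hub 44 mm across, 30 high; three round spokes 13 mm thick, 120 degrees apart. The windows between are open; only the cross-beam lies below.
- spoke1 (a point): Point on the centre line of the first spoke, 70 mm from the wheel's axis (turns with the wheel). Push slowly: at 0.1 m/s or less the fingertip meets it softly, at 0.2 m/s it knocks hard.
- spoke2 (a point): The same on the second spoke, 120 degrees counter-clockwise (seen from above) from the first.
- spoke3 (a point): The same on the third spoke, 240 degrees counter-clockwise from the first.
- platen: Dark steel platen at the foot of the screw, 160 (x) x 190 (y) x 18 mm, faced with a 12 mm black rubber pressure pad that gives about 1 mm per 100 N. Origin: centre of the pad's underside, which starts 108 to 117 mm above the table.
- mould: Off-white two-part plaster mould, a block 140 (x) x 170 (y) x 69.5 mm with a dark seam at half height, about 2.2 kg, loose on the press's bed below the platen. Origin: centre of its underside; its top is 69.5 mm above that, about 99.5 mm above the table.
- spray_bottle: Blue spray bottle with a black pump, 54 mm across, 169 mm high. Origin: centre of its underside. Leave alone.
- brush_jar: Glass jar with three brushes, 68 mm across, about 187 mm high with the brushes. Origin: centre of its underside. Leave alone.
- glaze_tub: Orange tub with a white lid, 64 mm across, 75 mm high. Origin: centre of its underside. Leave alone.
- sponge: Salmon-coloured sponge block 75 x 50 x 30 mm. Origin: centre of its underside. Leave alone.
- modelling_tool: Flat wooden modelling tool, 185 mm long, 12 mm wide, 8 mm thick, lying on the front strip of the press's bed. Origin: underside, middle of its handle. Leave alone.
- craft_knife: Black craft knife 138 mm long, 18 mm wide, 11 mm thick, lying on the table. Origin: underside, middle of its handle. Leave alone.
- wood_block: Small block of pale wood 90 x 45 x 20 mm on the table. Origin: centre of its underside. Leave alone.

How it is judged:
By the outcome, as a careful person would: the job done as asked, in the order asked, and still so for the second after the job is handed in, with the robot touching nothing.
It also fails if it takes over 51 s, if anything falls off the work surface, if the arm or the gripper's body presses on something with over 40 N, if the wrist force passes 120 N, or if a joint passes its speed limit or range.

### The arm

A 6-joint arm with a two-finger parallel gripper is mounted at the origin on the work surface. World frame = base frame: x ahead of the robot, y to its left, z up, the work surface at z = 0. Lengths are in mm, angles in rad, forces in N, time in s.
With the tool pointing down it reaches from about 275 to 750 mm from the base axis. Payload 10.2 kg.
Tool frame: the origin (TCP) lies midway between the tips of the shut fingers; the grasp point (between the pads) lies 19 mm behind it; z points along the fingers, y is the line along which they close (so a half turn about z gives the same grasp; the last joint's range is limited). The gripper opens to 85 mm and grips with 20 to 120 N. Pads are 22 mm wide; open, the fingers measure 114 mm over their backs; the gripper's body (76 mm by 85 mm) begins 54 mm behind the grasp point. The pads swing forward as they close: fully open they stand 13 mm farther back than shut.
Start: joints at [-1.568, 0.313, 1.498, -0, 1.331, -0.223], TCP at [117.526, -511.682, 231.294] pointing down, gripper open.
Joint ranges: [-2.94, 2.94], [-0.97, 2.17], [0.19, 2.56], [-1.23, 4.37], [0.02, 3.11], [-2.88, 2.88]. Speed limits (rad/s): [2.39, 2.39, 3.01, 3.14, 3.14, 3.14].

### API

Orientations are given as a unit quaternion [w, x, y, z].
In Python, from rig import sense, capture, finish_job, find_in, place_of gives the robot as it stands. The module is installed in compiled form; this text tells all that it offers.
- The arm moves only by the shell command python3 -m jog 'ROWS' [FORCE]. ROWS is JSON, a list of rows, each an object of numbers: "tx", "ty", "tz": the shift along the tool's x, y, z in mm; "ax", "ay", "az": the turn, a rotation vector about the tool's x, y, z in rad; "jaw": the closure, from -1 (fully open) to 1 (shut), so that 0 is half open. In form: [{"tx": .., "ty": .., "tz": .., "ax": .., "ay": .., "az": .., "jaw": ..}, ...]. A call has 1 to 5 rows; each row shifts and turns the commanded pose from where the row before left it, along the tool's axes as they then stand; what a row does not reach is not made up. A row lasts 1/8 s, in which the tool goes at most 62.5 mm and 10.7 degrees, less where a joint would pass 70% of its speed; a pose out of reach is approached as far as the arm can. A call with a gripper value outside its range is refused whole. The fingers move at their own pace and stop on an object; FORCE is the grip in N (left out, the last holds). Time passes only in rows, so rows that do not move let the fingers close. It gives the time, the measured TCP pose, the force, the opening and the grip force at its end, in the units of the state.
- sense(): the state, without advancing time (a new reading comes with each control period).
- capture(name): name is "side" or "top" or "wrist"; returns a dict with "color" (420x560x3 uint8, red, green, blue), "depth" (420x560 float32, mm along the optical axis (not along the pixel's ray), 0 where there is no reading), "fx", "fy", "cx", "cy" (pixels), "camera_from_world" (4x4, takes a point from world to camera coordinates); the wrist camera has in their place "mount" (4x4, takes a point from camera to tool coordinates, whose origin is the TCP and whose axes are the flange's). Camera axes: x right, y up, looking along -z (the intrinsics and any distortion apply to the point x, -y, -z); pixel columns grow to the right and rows downward; lengths in mm; the calibration is good to about 2 mm. The wrist camera is an equidistant fisheye: a pixel r from the principal point sees the ray r / f radians off the axis. A picture is of the moment at which its call begins: read the wrist's pose just before it.
- finish_job(): hands the job in; it is judged then, once.
Trained networks look in the newest picture that a camera, given by its name, has taken for a name from the list of things; names that differ only in an ending like _2 or _b are one class to them, and where a whole thing is asked for, a point or a joint stands for the part that bears it (a point fixed in the world has none). Each returns a list of dicts, best first, with "conf" (0 to 1); they miss things now and then, are a little off and sometimes report something else, mostly with a low value. They report only what shows in the picture. A call takes as long as a camera call.
- find_in(query, camera): "centre" ([column, row] in pixels, amid what is visible of it).
- place_of(query, camera): "centre" ([column, row] in pixels: a listed point, or the origin of a listed thing).
The state is a dict: "time_s": time; "joints": joint angles; "dq": joint speeds; "tau": joint torques, N m; "eef_pos": TCP position; "ee_rot": TCP orientation; "force": force on the tool from outside, world axes, zero at the start; "wrist_torque": the same for the moment, N m; "grip_width": opening from 0.0 (shut) to 1.0 (fully open); "grip_force": force on a finger pad.
Only numpy, scipy, OpenCV 4.12 (cv2) and the standard library are available. Lean on these libraries where they do the work, as an engineer would, in place of code of your own. Each camera call takes 0.05 s, during which the arm holds its last target. There are 200 camera calls.

## Working session

There is one attempt and no reset: what is moved stays moved. The work goes in short steps, Python scripts to look and compute and a shell command to move; the robot and the scene stay as the last step left them, time stands still between calls to the robot, and variables do not carry over. Pictures are saved under pics/ and viewed, at most 10 in all, crops included, and the job is handed in when it is done.

```bash
mkdir -p pics; cat > h.py <<'E'
import numpy as np, cv2
from rig import *
def ray_at(c,px,z):
    # pixel -> world at height z
    M=np.linalg.inv(c["camera_from_world"]); d=np.array([(px[0]-c["cx"])/c["fx"],-(px[1]-c["cy"])/c["fy"],-1.])
    o=M[:3,3]; r=M[:3,:3]@d; return o+r*(z-o[2])/r[2]
def deproj(c,px):
    u,v=int(round(px[0])),int(round(px[1])); z=np.median(c["depth"][v-1:v+2,u-1:u+2])
    M=np.linalg.inv(c["camera_from_world"]); p=np.array([(px[0]-c["cx"])/c["fx"]*z,-(px[1]-c["cy"])/c["fy"]*z,-z,1])
    return (M@p)[:3]
def save(c,n): cv2.imwrite("pics/"+n+".png",c["color"][:,:,::-1])
E
python3 - <<'E'
from h import *
for n in("top","side"):
    c=capture(n);save(c,n+"0")
    print(n,{k:v for k,v in c.items() if k not in("color","depth")}.keys())
    for q in("hub","spoke1","spoke2","spoke3","beam_top","press"):
        for r in place_of(q,n)[:3]: print(q,r["conf"],np.round(r["centre"]),deproj(c,r["centre"]).round(),ray_at(c,r["centre"],267).round())
print(sense())
E
```

```text
top dict_keys(['fx', 'fy', 'cx', 'cy', 'camera_from_world'])
hub 0.56 [299. 156.] [583. -53. 290.] [588. -54. 267.]
hub 0.17 [140. 195.] [522. 351.  82.] [499. 292. 267.]
spoke1 0.77 [294. 128.] [650. -42. 269.] [651. -42. 267.]
spoke1 0.76 [332. 168.] [ 560. -125.  271.] [ 561. -126.  267.]
spoke1 0.63 [278. 180.] [533.  -6. 271.] [534.  -6. 267.]
spoke2 0.77 [294. 128.] [650. -42. 269.] [651. -42. 267.]
spoke2 0.76 [332. 168.] [ 560. -125.  271.] [ 561. -126.  267.]
spoke2 0.63 [278. 180.] [533.  -6. 271.] [534.  -6. 267.]
spoke3 0.77 [294. 128.] [650. -42. 269.] [651. -42. 267.]
spoke3 0.76 [332. 168.] [ 560. -125.  271.] [ 561. -126.  267.]
spoke3 0.63 [278. 180.] [533.  -6. 271.] [534.  -6. 267.]
beam_top 0.82 [304. 163.] [570. -62. 280.] [572. -63. 267.]
beam_top 0.34 [371. 275.] [ 317. -259.   22.] [ 330. -207.  267.]
press 0.95 [297. 176.] [552. -52. 207.] [542. -49. 267.]
side dict_keys(['fx', 'fy', 'cx', 'cy', 'camera_from_world'])
hub 0.93 [275. 166.] [560. -48. 268.] [561. -49. 267.]
hub 0.36 [273. 227.] [511.  26. 116.] [376. 185. 267.]
hub 0.24 [277. 236.] [519.   2.  6
[... 659 characters left out ...]
10. 267.]
{'time_s': 0.7, 'joints': array([-1.56840197e+00,  3.12878636e-01,  1.49768998e+00,  8.53242010e-06,
        1.33099389e+00, -2.23393115e-01]), 'dq': array([-0.00111644, -0.00116072, -0.00200004,  0.00148565,  0.00023512,
       -0.00116418]), 'tau': array([ 4.42570572e-04, -4.12101495e+01, -2.59874225e+01, -1.42134895e-04,
        5.49635224e-04,  2.50545150e-05]), 'eef_pos': array([ 117.52761528, -511.68722514,  231.3088907 ]), 'ee_rot': array([1.54400364e-05, 9.93634381e-01, 1.12653078e-01, 2.45648454e-06]), 'force': array([ 0.38791467, -0.44459921, -0.22075349]), 'wrist_torque': array([-0.02411821, -0.03499351,  0.02051437]), 'grip_force': 0.0, 'grip_width': 1.0028331933346242}
```

View pics/top0.png

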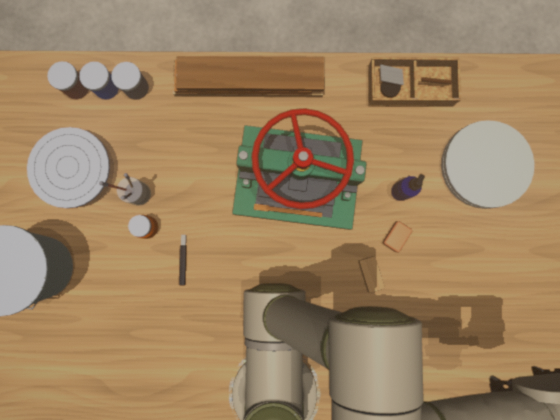

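View pics/side0.png

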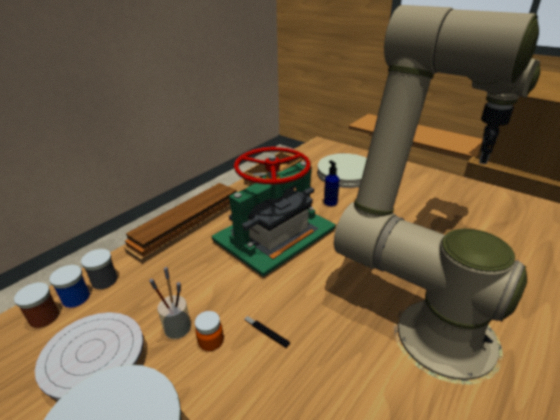

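The top view shows the red wheel centred near (302,157), its spokes pointing to about (294,115), (350,171) and (268,190). The side view agrees, with the press and mould clear. Next I'll fit the rim.

```bash
cat > fit.py <<'E'
from h import *
from scipy.optimize import least_squares
def wheel(n="top"):
    c=capture(n); im=c["color"].astype(int); m=(im[...,0]>90)&(im[...,1]<55)&(im[...,2]<55)&(c["depth"]>0)
    v,u=np.nonzero(m); z=c["depth"][v,u]; M=np.linalg.inv(c["camera_from_world"])
    P=np.c_[(u-c["cx"])/c["fx"]*z,-(v-c["cy"])/c["fy"]*z,-z,np.ones(len(z))]@M.T; P=P[:,:3]
    P=P[(P[:,2]>235)&(P[:,2]<305)&(np.hypot(P[:,0]-580,P[:,1]+57)<130)]
    f=lambda q:[*(np.hypot(P[s,0]-q[0],P[s,1]-q[1])-105)]
    q=np.array([580.,-57.])
    for _ in range(5):
        r=np.hypot(*(P[:,:2]-q).T); s=r>90; q=least_squares(f,q,loss="soft_l1",f_scale=4).x
    d=P[:,:2]-q; r=np.hypot(*d.T); a=np.arctan2(d[:,1],d[:,0])
    sp=(r>40)&(r<90); ph=np.angle(np.mean(np.exp(3j*a[sp])))/3
    zr=np.percentile(P[r>95,2],[50,80,95]); zs=np.percentile(P[sp,2],[20,50,80])
    return q,np.degrees(ph)+np.array([0,120,240]),zr,zs,len(P)
if __name__=="__main__":
    for n in("top","side"): print(n,*[np.round(x,1) for x in wheel(n)])
    c=capture("top")
    for q in("mould","platen","press"):
        for n in("top","side"):
            capture(n); print(q,n,[(round(r["conf"],2),np.round(r["centre"])) for r in place_of(q,n)[:1]])
E
python3 fit.py
```

```text
top [582.4 -59.7] [ 12.1 132.1 252.1] [272.2 273.9 275.3] [269.5 271.2 273. ] 1997
side [577.2 -55.4] [ 12.6 132.6 252.6] [267.8 269.5 270.4] [264.8 267.  268.3] 863
mould top [(0.58, array([295., 127.]))]
mould side [(0.66, array([275., 229.]))]
platen top [(0.82, array([296., 171.]))]
platen side [(0.64, array([275., 209.]))]
press top [(0.8, array([296., 178.]))]
press side [(0.72, array([274., 235.]))]
```

```bash
python3 -m jog '[{"tz":-40,"az":0.113,"jaw":1},{"tz":-40,"az":0.113,"jaw":1},{"tz":-35,"jaw":1},{"tx":20,"ty":-24,"jaw":1},{"tx":40,"ty":-48,"jaw":1}]' 20
python3 -m jog '[{"tx":40,"ty":-48,"jaw":1},{"tx":40,"ty":-48,"jaw":1},{"tx":40,"ty":-48,"jaw":1},{"tx":40,"ty":-48,"jaw":1},{"tx":40,"ty":-48,"jaw":1}]'
python3 -m jog '[{"tx":40,"ty":-48,"jaw":1},{"tx":40,"ty":-48,"jaw":1},{"tx":30,"ty":-36,"jaw":1},{"tx":20,"ty":-24,"jaw":1},{"jaw":1}]'
```

```text
schema error: expected keys tx, ty, tz, ax, ay, az, jaw
schema error: expected keys tx, ty, tz, ax, ay, az, jaw
schema error: expected keys tx, ty, tz, ax, ay, az, jaw
```

```bash
python3 -m jog '[{"tx":0,"ty":0,"tz":-40,"ax":0,"ay":0,"az":0.113,"jaw":1},{"tx":0,"ty":0,"tz":-40,"ax":0,"ay":0,"az":0.113,"jaw":1},{"tx":0,"ty":0,"tz":-35,"ax":0,"ay":0,"az":0,"jaw":1},{"tx":20,"ty":-24,"tz":0,"ax":0,"ay":0,"az":0,"jaw":1},{"tx":40,"ty":-48,"tz":0,"ax":0,"ay":0,"az":0,"jaw":1}]' 20
```

```text
time_s: 2.08
eef_pos: [177.5, -439.6, 345.9]
ee_rot: [-0.0, 1.0, -0.001, -0.0]
force: [1.8, -0.2, -0.1]
grip_width: -0.003
grip_force: 0.0
```

```bash
python3 -m jog '[{"tx":40,"ty":-48,"tz":0,"ax":0,"ay":0,"az":0,"jaw":1},{"tx":40,"ty":-48,"tz":0,"ax":0,"ay":0,"az":0,"jaw":1},{"tx":40,"ty":-48,"tz":0,"ax":0,"ay":0,"az":0,"jaw":1},{"tx":40,"ty":-48,"tz":0,"ax":0,"ay":0,"az":0,"jaw":1},{"tx":40,"ty":-48,"tz":0,"ax":0,"ay":0,"az":0,"jaw":1}]'
python3 -m jog '[{"tx":40,"ty":-48,"tz":0,"ax":0,"ay":0,"az":0,"jaw":1},{"tx":40,"ty":-48,"tz":0,"ax":0,"ay":0,"az":0,"jaw":1},{"tx":40,"ty":-48,"tz":0,"ax":0,"ay":0,"az":0,"jaw":1},{"tx":20,"ty":-20,"tz":0,"ax":0,"ay":0,"az":0,"jaw":1},{"tx":0,"ty":0,"tz":0,"ax":0,"ay":0,"az":0,"jaw":1}]'
python3 - <<'E'
from h import *
s=sense(); print(s["eef_pos"],s["force"])
c=capture("wrist"); save(c,"w0"); R=c["mount"]; print(R,c["fx"],c["cx"],c["cy"])
from scipy.spatial.transform import Rotation as Ro
q=s["ee_rot"]; W=Ro.from_quat([q[1],q[2],q[3],q[0]]).as_matrix()
for n in("hub","spoke1"):
  for r in place_of(n,"wrist")[:3]:
    u,v=r["centre"]; x,y=(u-c["cx"])/c["fx"],(v-c["cy"])/c["fy"]; t=np.hypot(x,y)
    d=np.array([x/t*np.sin(t),-y/t*np.sin(t),-np.cos(t)]); d=W@R[:3,:3]@d; o=W@R[:3,3]+s["eef_pos"]
    print(n,r["conf"],[u,v],(o+d*(266.5-o[2])/d[2]).round(1))
E
```

```text
time_s: 2.7
eef_pos: [378.5, -198.0, 346.6]
ee_rot: [0.0, 1.0, -0.0, 0.0]
force: [0.3, -2.1, 0.2]
grip_width: 0.003
grip_force: 0.0
time_s: 3.32
eef_pos: [518.3, -34.5, 345.8]
ee_rot: [-0.0, 1.0, 0.001, -0.0]
force: [-0.1, 0.1, 0.5]
grip_width: 0.0
grip_force: 0.0
[518.27503404 -34.47457615 345.760646  ] [-0.1245666   0.14055205  0.47198819]
[[ 3.32024352e-04  9.65328638e-01  2.61037373e-01  6.44205171e+01]
 [ 9.99999278e-01 -1.90538896e-05 -1.20147871e-03  7.81801794e-02]
 [-1.15484803e-03  2.61037583e-01 -9.65327948e-01 -1.44905497e+02]
 [ 0.00000000e+00  0.00000000e+00  0.00000000e+00  1.00000000e+00]] 325.19226210127806 280.2843914433752 207.7996794934782
hub 0.9 [318.8, 123.7] [581.8 -61.  266.5]
hub 0.72 [449.4, 224.4] [ 508.6 -170.1  266.5]
hub 0.2 [464.0, 153.2] [ 566.  -176.3  266.5]
spoke1 0.95 [411.6, 158.6] [ 559.5 -130.6  266.5]
spoke1 0.75 [241.0, 193.9] [532.2  -6.9 266.5]
spoke1 0.63 [295.9, 28.9] [648.7 -45.1 266.5]
```

View pics/w0.png

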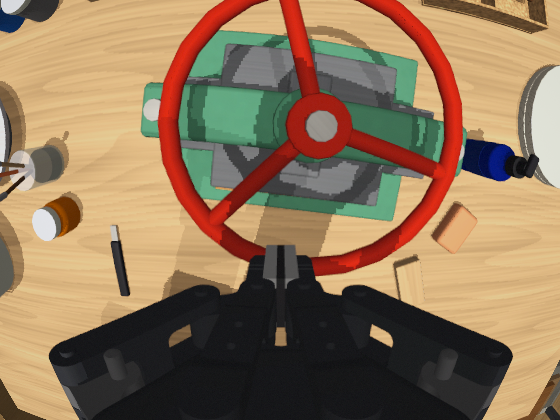

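The wrist view shows the shut fingertips (282,262) over the window just counter-clockwise of the spoke that runs to (215,220), with the hub at (319,124). The window is clear, so I'll descend.

```bash
python3 -m jog '[{"tx":0,"ty":0,"tz":25,"ax":0,"ay":0,"az":0,"jaw":1},{"tx":0,"ty":0,"tz":30,"ax":0,"ay":0,"az":0,"jaw":1},{"tx":0,"ty":0,"tz":25,"ax":0,"ay":0,"az":0,"jaw":1},{"tx":0,"ty":0,"tz":15,"ax":0,"ay":0,"az":0,"jaw":1},{"tx":0,"ty":0,"tz":0,"ax":0,"ay":0,"az":0,"jaw":1}]'
python3 - <<'E'
import numpy as np
# circular path rows: centre (581,-60), r 68; tx=dx, ty=-dy
th=np.radians(np.arange(158,-80,-8)); x=581+68*np.cos(th); y=-60+68*np.sin(th)
for i in range(len(th)-1): print(int(round(np.degrees(th[i+1]))),round(x[i+1]-x[i],1),round(-(y[i+1]-y[i]),1))
E
```

```text
time_s: 4.1
eef_pos: [517.3, -36.2, 251.1]
ee_rot: [-0.0, 1.0, -0.001, -0.0]
force: [-0.4, 0.3, 1.1]
grip_width: 0.001
grip_force: 0.0
150 4.2 -8.5
142 5.3 -7.9
134 6.3 -7.1
126 7.3 -6.1
118 8.0 -5.0
110 8.7 -3.9
102 9.1 -2.6
94 9.4 -1.3
86 9.5 -0.0
78 9.4 1.3
70 9.1 2.6
62 8.7 3.9
54 8.0 5.0
46 7.3 6.1
38 6.3 7.1
30 5.3 7.9
22 4.2 8.5
14 2.9 9.0
6 1.6 9.3
-2 0.3 9.5
-10 -1.0 9.4
-18 -2.3 9.2
-26 -3.6 8.8
-34 -4.7 8.2
-42 -5.8 7.5
-50 -6.8 6.6
-58 -7.7 5.6
-66 -8.4 4.5
-74 -8.9 3.2
```

```bash
python3 -m jog '[{"tx":4,"ty":-8,"tz":0,"ax":0,"ay":0,"az":0,"jaw":1},{"tx":5,"ty":-8,"tz":0,"ax":0,"ay":0,"az":0,"jaw":1},{"tx":6,"ty":-7,"tz":0,"ax":0,"ay":0,"az":0,"jaw":1},{"tx":7,"ty":-6,"tz":0.5,"ax":0,"ay":0,"az":0,"jaw":1},{"tx":8,"ty":-5,"tz":0.5,"ax":0,"ay":0,"az":0,"jaw":1}]'
python3 fit.py | head -2
```

```text
time_s: 4.72
eef_pos: [548.1, -1.3, 250.2]
ee_rot: [0.0, 1.0, -0.0, -0.0]
force: [-2.3, -2.3, -0.3]
grip_width: -0.003
grip_force: 1.3
top [581.8 -57.8] [-14.1 105.9 225.9] [270.7 272.3 273.9] [268.3 269.8 271.5] 1067
side [576.4 -53.8] [-15.2 104.8 224.8] [266.2 267.5 268.4] [263.3 265.  266. ] 368
```

```bash
python3 -m jog '[{"tx":9,"ty":-4,"tz":0.4,"ax":0,"ay":0,"az":0,"jaw":1},{"tx":9,"ty":-3,"tz":0.4,"ax":0,"ay":0,"az":0,"jaw":1},{"tx":9.5,"ty":-1,"tz":0.4,"ax":0,"ay":0,"az":0,"jaw":1},{"tx":9.5,"ty":0,"tz":0.4,"ax":0,"ay":0,"az":0,"jaw":1},{"tx":9.5,"ty":1,"tz":0.4,"ax":0,"ay":0,"az":0,"jaw":1}]'
python3 -m jog '[{"tx":9,"ty":3,"tz":0.4,"ax":0,"ay":0,"az":0,"jaw":1},{"tx":9,"ty":4,"tz":0.4,"ax":0,"ay":0,"az":0,"jaw":1},{"tx":8,"ty":5,"tz":0.4,"ax":0,"ay":0,"az":0,"jaw":1},{"tx":7,"ty":6,"tz":0.4,"ax":0,"ay":0,"az":0,"jaw":1},{"tx":6,"ty":7,"tz":0.4,"ax":0,"ay":0,"az":0,"jaw":1}]'
python3 fit.py | head -2
```

```text
time_s: 6.1
eef_pos: [594.7, 5.3, 248.2]
ee_rot: [-0.0, 1.0, -0.0, -0.0]
force: [-4.2, -0.7, 0.8]
grip_width: 0.0
grip_force: 1.6
time_s: 6.72
eef_pos: [633.6, -20.1, 246.3]
ee_rot: [-0.0, 1.0, -0.0, 0.0]
force: [-2.8, 1.9, 0.9]
grip_width: 0.002
grip_force: 1.4
top [582.8 -57.5] [ 17.6 137.6 257.6] [265.8 267.4 268.9] [263.2 264.9 267.1] 855
side [577.8 -54.9] [ 16. 136. 256.] [261.2 262.8 264. ] [258.1 260.5 261.7] 414
```

```bash
python3 -m jog '[{"tx":6,"ty":8,"tz":0.4,"ax":0,"ay":0,"az":0,"jaw":1},{"tx":4.5,"ty":8.5,"tz":0.4,"ax":0,"ay":0,"az":0,"jaw":1},{"tx":3,"ty":9,"tz":0.4,"ax":0,"ay":0,"az":0,"jaw":1},{"tx":1.5,"ty":9.5,"tz":0.4,"ax":0,"ay":0,"az":0,"jaw":1},{"tx":0.5,"ty":9.5,"tz":0.4,"ax":0,"ay":0,"az":0,"jaw":1}]'
python3 -m jog '[{"tx":-1,"ty":5,"tz":0.4,"ax":0,"ay":0,"az":0,"jaw":1},{"tx":-1,"ty":5,"tz":0.4,"ax":0,"ay":0,"az":0,"jaw":1},{"tx":-1,"ty":5,"tz":0.4,"ax":0,"ay":0,"az":0,"jaw":1},{"tx":-1.5,"ty":5,"tz":0.3,"ax":0,"ay":0,"az":0,"jaw":1},{"tx":0,"ty":0,"tz":0,"ax":0,"ay":0,"az":0,"jaw":1}]'
python3 fit.py | head -2
```

```text
time_s: 8.1
eef_pos: [648.7, -64.9, 244.1]
ee_rot: [-0.0, 1.0, -0.0, 0.0]
force: [-0.3, 3.9, -1.7]
grip_width: -0.001
grip_force: 1.4
time_s: 8.72
eef_pos: [644.0, -85.1, 242.8]
ee_rot: [0.0, 1.0, -0.0, 0.0]
force: [0.3, -0.0, 0.3]
grip_width: 0.002
grip_force: 0.0
top [583.  -60.8] [-41.1  78.9 198.9] [262.5 264.1 265.6] [260.4 261.8 263. ] 598
side [578.4 -56. ] [-39.9  80.1 200.1] [258.4 259.7 260.7] [254.5 257.6 259. ] 412
```

```bash
python3 -m jog '[{"tx":-2,"ty":4.5,"tz":0.2,"ax":0,"ay":0,"az":0,"jaw":1},{"tx":-2,"ty":4.5,"tz":0.2,"ax":0,"ay":0,"az":0,"jaw":1},{"tx":-2.5,"ty":4,"tz":0.2,"ax":0,"ay":0,"az":0,"jaw":1},{"tx":-2.5,"ty":4,"tz":0.2,"ax":0,"ay":0,"az":0,"jaw":1}]'
python3 -c "from h import *;print(sense()['force'])"
python3 -m jog '[{"tx":-3,"ty":4,"tz":0.2,"ax":0,"ay":0,"az":0,"jaw":1},{"tx":-3,"ty":4,"tz":0.2,"ax":0,"ay":0,"az":0,"jaw":1}]'
```

```text
time_s: 9.98
eef_pos: [635.0, -101.4, 241.9]
ee_rot: [-0.0, 1.0, -0.0, 0.0]
force: [2.2, 4.2, -0.5]
grip_width: 0.0
grip_force: 1.7
[ 2.18006076  4.22906275 -0.49249838]
time_s: 10.22
eef_pos: [629.1, -109.1, 241.5]
ee_rot: [-0.0, 1.0, 0.0, 0.0]
force: [2.8, 5.9, -1.0]
grip_width: 0.001
grip_force: 2.6
```

```bash
python3 -m jog '[{"tx":-2.1,"ty":2.1,"tz":0.1,"ax":0,"ay":0,"az":0,"jaw":1},{"tx":-2.1,"ty":2,"tz":0.1,"ax":0,"ay":0,"az":0,"jaw":1}]'
```

```text
time_s: 10.48
eef_pos: [625.1, -113.0, 241.3]
ee_rot: [-0.001, 1.0, 0.0, 0.0]
force: [4.2, 6.5, -1.3]
grip_width: -0.006
grip_force: 3.2
```

```bash
python3 -m jog '[{"tx":-2.2,"ty":2,"tz":0.1,"ax":0,"ay":0,"az":0,"jaw":1},{"tx":-2.2,"ty":2,"tz":0.1,"ax":0,"ay":0,"az":0,"jaw":1}]'
python3 fit.py | head -2
```

```text
time_s: 10.72
eef_pos: [620.8, -116.9, 241.0]
ee_rot: [-0.001, 1.0, 0.0, 0.001]
force: [5.6, 5.9, -2.5]
grip_width: -0.002
grip_force: 3.6
top [581.1 -61.5] [ 49.3 169.3 289.3] [260.9 262.5 263.6] [258.4 260.4 261.8] 692
side [576.6 -56.6] [ 48. 168. 288.] [256.8 258.1 259.1] [252.8 255.2 257. ] 498
```

```bash
python3 -m jog '[{"tx":-2.4,"ty":1.8,"tz":0.1,"ax":0,"ay":0,"az":0,"jaw":1},{"tx":-2.4,"ty":1.7,"tz":0.1,"ax":0,"ay":0,"az":0,"jaw":1}]'
```

```text
time_s: 11.72
eef_pos: [616.2, -120.3, 240.7]
ee_rot: [-0.001, 1.0, 0.0, 0.001]
force: [6.8, 7.6, -2.1]
grip_width: 0.002
grip_force: 4.1
```

```bash
python3 -m jog '[{"tx":-2.5,"ty":1.6,"tz":0.1,"ax":0,"ay":0,"az":0,"jaw":1}]'
```

```text
time_s: 11.85
eef_pos: [613.8, -121.9, 240.6]
ee_rot: [-0.001, 1.0, 0.0, 0.001]
force: [6.9, 7.2, -3.5]
grip_width: -0.001
grip_force: 4.3
```

```bash
python3 -m jog '[{"tx":-2.5,"ty":1.5,"tz":0.1,"ax":0,"ay":0,"az":0,"jaw":1},{"tx":-2.6,"ty":1.4,"tz":0.1,"ax":0,"ay":0,"az":0,"jaw":1}]'
```

```text
time_s: 12.1
eef_pos: [608.9, -124.9, 240.4]
ee_rot: [-0.001, 1.0, 0.0, 0.001]
force: [8.3, 4.9, -3.4]
grip_width: 0.005
grip_force: 4.8
```

```bash
python3 -m jog '[{"tx":-2.6,"ty":1.3,"tz":0.1,"ax":0,"ay":0,"az":0,"jaw":1}]'; python3 fit.py|head -2
```

```text
time_s: 12.22
eef_pos: [606.4, -126.2, 240.3]
ee_rot: [-0.001, 1.0, 0.0, 0.001]
force: [9.4, 5.8, -3.3]
grip_width: -0.002
grip_force: 5.1
top [581.  -61.6] [ 36.1 156.1 276.1] [260.3 261.8 263.1] [258.1 259.5 260.8] 781
side [576.2 -56.7] [ 35.4 155.4 275.4] [256.  257.4 258.5] [252.9 254.8 256.4] 608
```

```bash
python3 -m jog '[{"tx":-2.7,"ty":1.2,"tz":0.1,"ax":0,"ay":0,"az":0,"jaw":1},{"tx":-2.7,"ty":1.1,"tz":0.1,"ax":0,"ay":0,"az":0,"jaw":1}]'
```

```text
time_s: 13.22
eef_pos: [601.2, -128.4, 240.3]
ee_rot: [-0.001, 1.0, 0.0, 0.002]
force: [11.1, 5.9, -2.6]
grip_width: -0.001
grip_force: 5.5
```

```bash
python3 -m jog '[{"tx":-2.7,"ty":1,"tz":0.1,"ax":0,"ay":0,"az":0,"jaw":1}]'; python3 - <<'E'
from h import *
c=capture("side"); cv2.imwrite("pics/s1.png",cv2.resize(c["color"][120:280,190:370,::-1],None,fx=4,fy=3.7))
E
```

```text
time_s: 13.35
eef_pos: [598.7, -129.4, 240.3]
ee_rot: [-0.001, 1.0, 0.0, 0.002]
force: [11.7, 6.0, -2.3]
grip_width: -0.001
grip_force: 5.9
```

View pics/s1.png

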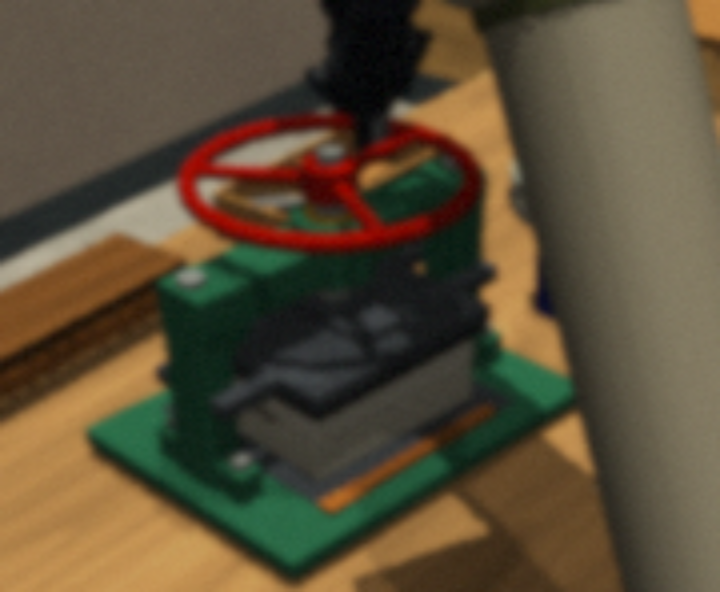

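The crop shows the platen's pad bearing on the mould all round, at about (360,400). The finger force has risen from 4 to 13 N, so it is finger-tight. I'll back off and lift out.

```bash
python3 -m jog '[{"tx":3,"ty":-1.2,"tz":0,"ax":0,"ay":0,"az":0,"jaw":1},{"tx":5,"ty":-2,"tz":0,"ax":0,"ay":0,"az":0,"jaw":1},{"tx":5,"ty":-2.5,"tz":0,"ax":0,"ay":0,"az":0,"jaw":1},{"tx":0,"ty":0,"tz":0,"ax":0,"ay":0,"az":0,"jaw":1}]'; python3 fit.py|head -2
```

```text
time_s: 13.9
eef_pos: [611.1, -124.3, 240.4]
ee_rot: [0.0, 1.0, 0.0, 0.001]
force: [5.3, -0.2, 0.9]
grip_width: 0.004
grip_force: 2.7
top [581.  -61.6] [ 39.8 159.8 279.8] [260.3 261.9 263.3] [257.8 259.2 260.6] 746
side [576.3 -56.7] [ 39.3 159.3 279.3] [256.3 257.6 258.5] [253.  255.2 256.5] 591
```

```bash
python3 -m jog '[{"tx":2.5,"ty":-1.5,"tz":0,"ax":0,"ay":0,"az":0,"jaw":1},{"tx":2.5,"ty":-1.7,"tz":0,"ax":0,"ay":0,"az":0,"jaw":1},{"tx":0,"ty":0,"tz":0,"ax":0,"ay":0,"az":0,"jaw":1}]'; python3 fit.py|head -2
```

```text
time_s: 15.02
eef_pos: [615.5, -120.8, 240.2]
ee_rot: [-0.0, 1.0, 0.0, -0.0]
force: [1.4, 1.6, -0.4]
grip_width: 0.003
grip_force: 0.7
top [581.  -61.5] [ 43.8 163.8 283.8] [260.6 262.4 263.9] [257.9 259.3 261.2] 735
side [576.5 -56.6] [ 43.2 163.2 283.2] [256.6 258.  258.9] [253.1 255.3 256.4] 568
```

```bash
python3 -m jog '[{"tx":2.5,"ty":-1.9,"tz":0,"ax":0,"ay":0,"az":0,"jaw":1},{"tx":5,"ty":-4,"tz":0,"ax":0,"ay":0,"az":0,"jaw":1},{"tx":3,"ty":-3.5,"tz":0,"ax":0,"ay":0,"az":0,"jaw":1},{"tx":0,"ty":0,"tz":0,"ax":0,"ay":0,"az":0,"jaw":1}]'; python3 fit.py|head -2;python3 -m jog '[{"tx":0,"ty":0,"tz":0,"ax":0,"ay":0,"az":0,"jaw":1},{"tx":0,"ty":0,"tz":0,"ax":0,"ay":0,"az":0,"jaw":1},{"tx":0,"ty":0,"tz":0,"ax":0,"ay":0,"az":0,"jaw":1},{"tx":0,"ty":0,"tz":0,"ax":0,"ay":0,"az":0,"jaw":1}]'; python3 fit.py|head -2
```

```text
time_s: 16.27
eef_pos: [626.1, -111.4, 240.2]
ee_rot: [0.0, 1.0, 0.0, -0.0]
force: [-0.2, -0.0, 0.5]
grip_width: 0.001
grip_force: 0.0
top [580.8 -61.6] [ 43.8 163.8 283.8] [260.8 262.1 263.3] [258.4 259.7 261.3] 609
side [576.5 -56.7] [ 43.4 163.4 283.4] [256.4 258.  258.9] [253.  255.  256.2] 466
time_s: 17.52
eef_pos: [625.9, -111.7, 240.3]
ee_rot: [0.0, 1.0, -0.0, -0.0]
force: [0.5, -0.4, -0.6]
grip_width: 0.002
grip_force: 0.0
top [581.  -61.6] [ 43.9 163.9 283.9] [260.5 262.1 263.8] [258.1 259.6 261. ] 613
side [576.5 -56.8] [ 43.3 163.3 283.3] [256.5 257.8 259. ] [252.6 254.8 256.4] 468
```

The wheel holds after a little spring-back, still about 20° past first contact. Now I'll lift clear.

```bash
python3 -m jog '[{"tx":0,"ty":0,"tz":-15,"ax":0,"ay":0,"az":0,"jaw":1},{"tx":0,"ty":0,"tz":-30,"ax":0,"ay":0,"az":0,"jaw":1},{"tx":0,"ty":0,"tz":-40,"ax":0,"ay":0,"az":0,"jaw":1},{"tx":0,"ty":0,"tz":-40,"ax":0,"ay":0,"az":0,"jaw":1},{"tx":-20,"ty":20,"tz":-10,"ax":0,"ay":0,"az":0,"jaw":1}]'
python3 -m jog '[{"tx":-40,"ty":35,"tz":0,"ax":0,"ay":0,"az":0,"jaw":1},{"tx":-45,"ty":40,"tz":0,"ax":0,"ay":0,"az":0,"jaw":1},{"tx":-45,"ty":40,"tz":0,"ax":0,"ay":0,"az":0,"jaw":1},{"tx":-30,"ty":30,"tz":0,"ax":0,"ay":0,"az":0,"jaw":1},{"tx":0,"ty":0,"tz":0,"ax":0,"ay":0,"az":0,"jaw":1}]'
python3 fit.py|head -2; python3 -c "
from h import *
save(capture('top'),'top1')"
```

```text
time_s: 18.9
eef_pos: [606.5, -131.1, 378.9]
ee_rot: [0.001, 1.0, 0.001, 0.003]
force: [0.4, -0.4, -0.4]
grip_width: -0.005
grip_force: 0.0
time_s: 19.52
eef_pos: [444.3, -278.3, 376.7]
ee_rot: [0.001, 1.0, -0.002, 0.001]
force: [0.3, 0.5, 0.4]
grip_width: 0.003
grip_force: 0.0
top [582.3 -59.7] [ 43.2 163.2 283.2] [260.5 262.2 263.7] [258.3 259.8 261.4] 1644
side [576.8 -55.4] [ 42.6 162.6 282.6] [256.3 257.8 258.8] [252.9 255.1 256.8] 862
```

View pics/top1.png

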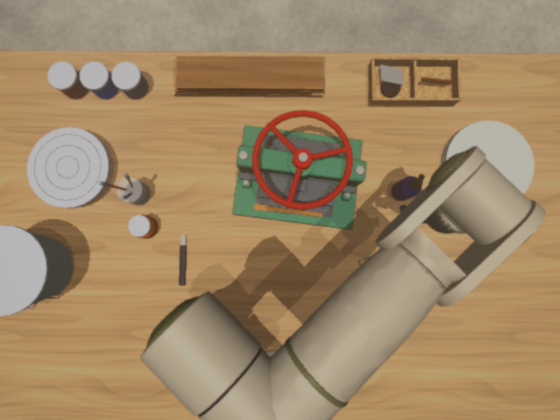

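The top view shows the wheel at rest with the hand clear of it. The bench things in view have not moved; the arm hides the sponge and wood block.

```bash
python3 -c "from rig import *;print(finish_job())"
```

```text
the job is handed in; nothing more can be done
None
```

I turned the handwheel about 209° clockwise with the shut fingertips until the push reached 13 N and the platen bore on the mould. It sprang back about 11° or so as I let go, then held; the hand is clear and the job is handed in at about 20 s.

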